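# Hold the proofing-box vent half open with the rolling pin

## Robot

A 6-joint arm with a two-finger parallel gripper is mounted at the origin on the work surface. World frame = base frame: x ahead of the robot, y to its left, z up, the work surface at z = 0. Lengths are in m, angles in rad, forces in N, time in s.
With the tool pointing down it reaches from about 0.325 to 0.85 m from the base axis. Payload 4.4 kg.
Tool frame: the origin (TCP) lies midway between the tips of the shut fingers; the grasp point (between the pads) lies 19 mm behind it (manip.pinch_z is the z of the grasp point in the tool frame, in m); z points along the fingers, x is the direction in which the jaws open and shut, and the axes are right-handed (so a half turn about z gives the same grasp; the last joint's range is limited). The gripper opens to 94 mm and grips with 3 to 60 N. Pads are 16 mm wide; open, the fingers measure 119 mm over their backs; the gripper's body (75 mm by 177 mm) begins 78 mm behind the grasp point.
Start: joints at [-1.448, 0.207, 1.542, -0, 1.393, -0.15], TCP at [0.155, -0.554, 0.205] pointing down, gripper open.
Joint ranges: [-2.73, 2.73], [-0.86, 2.22], [0.23, 2.46], [-1.11, 4.25], [0.08, 2.63], [-2.82, 2.82]. Speed limits (rad/s): [2.79, 2.79, 3.14, 3.14, 3.14, 3.14].

## Interface

Orientations are given as a rotation vector (axis times angle).
In Python, from workcell import manip, kinematics, imaging, monitor gives the robot as it stands. Calls block until the motion is done:
- manip.goto(position, orientation): joint-space move of the TCP to a pose.
- manip.move_l(position, rotation=None, vel=0.15): straight line of the TCP; rotation=None keeps the orientation; vel is the mean speed in m/s.
- manip.move_j(angles): joint-space move.
- manip.grip(opening, force=None): finger opening in m; force is the grip in N (None keeps the last); returns when the fingers have stopped.
- manip.pause(seconds).
- kinematics.ik(position, orientation): joint angles nearest the present ones, or None.
- imaging.grab_frame(name): name is "scene" or "top" or "wrist"; returns (picture, depth): 420x560x3 uint8, blue, green, red; 420x560 float32, m along the optical axis (not along the pixel's ray), 0 where there is no reading.
- imaging.camera_model(name): a dict with "vertical_fov" (degrees; the focal length in pixels is half the picture's height over the tangent of half this angle, whatever the lens; pixels are square), "cx", "cy" (the principal point, pixels), "distortion" ([k1, k2, p1, p2, k3] as OpenCV has them; the pictures are not rectified), "R" (3x3) and "t" (3): a world point X has camera coordinates R X + t. Camera axes: x right, y down, z forward; pixel columns grow to the right and rows downward; lengths in m; the calibration is good to about 2 mm. A picture is of the moment at which its call begins: read the wrist's pose just before it. camera_model takes no time and is no camera call; for the wrist camera it gives the pose at the moment of the call.
A pose or a line that the arm cannot do raises manip.MotionError and nothing moves.
- manip.job_done(): hands the job in, once; it reports no verdict.
Readings, each from a call of its own:
- monitor.get_t(): time.
- monitor.get_joint_pos(): joint angles.
- monitor.get_joint_vel(): joint speeds.
- monitor.get_joint_torque(): joint torques, N m.
- monitor.get_tcp_pos(): TCP position.
- monitor.get_tcp_rot(): TCP orientation.
- monitor.get_contact_force(): force on the tool from outside, world axes, zero at the start.
- monitor.get_wrist_torque(): the same for the moment, N m.
- monitor.get_width(): finger opening in m.
Only numpy, scipy, OpenCV 4.12 (cv2) and the standard library are available. Lean on these libraries where they do the work, as an engineer would, in place of code of your own. Each camera call takes 0.05 s, during which the arm holds its last target. There are 200 camera calls.

## Task

Take the small dark rolling pin out of the crate of baking tools and, with its end, push the red tab of the proofing box's sprung vent shutter along its channel until the shutter is half open, at the yellow marks, never pushing it on to nearly fully open. Finish while still holding it there: the pin gripped in the fingers and keeping the shutter still at half against its spring. Only the pin may touch the box, and the ceramic bowl, the steel basin and the jar stay where they are.

Things in the scene. Friction and masses are not known exactly. Their poses are not given: they have to be found in the camera images.
- pin: Plain dark-wood rolling pin: a straight round rod, diameter 24 mm, length 200 mm, about 60 g, lying on the crate's floor (axis 18 mm above the table) between other small tools, at least 25 mm free beside its middle. Origin at its very centre; its x axis runs along the rod. Both ends are alike.
- crate: Open light-wood crate, fixed, 280 x 260 x 60 mm outside (x, y, z), walls and floor 6 mm. Origin at the centre of its underside. The pin lies near its middle, within 0.2 rad of its x axis. Six small tools under 27 mm tall (ring cutter, white disc, pink scraper, green stamp, blue cap, brass nozzle) lie along both sides.
- box: White proofing box with grey lid, fixed: 280 mm deep (x), 240 mm wide (y), lid top at 150 mm. Origin on the table under the middle of its front edge; its x axis runs level from the front edge to the back, the way the shutter opens. On the lid it carries the vent, shutter and channel at the front and a bowl at the back.
- channel (a point): Front end of the channel on the lid, on its middle line, 5 mm behind the box's front edge, 172 mm above the table. Two aluminium walls (8 mm thick, tops 182 mm above the table) run 125 mm back from here, 36 mm apart, open to front and top: too narrow for the gripper. Yellow bands on them, 59 mm back, mark half: there the middle of the red tab stands between them.
- shutter (a joint): Travel of the vent shutter in m along the box's x axis: 0 closed, 0.030 half open, 0.060 fully open. A steel plate over a dark vent opening, with an upright red tab. A spring closes it: about 2 N at 0, rising 1.5 N per 10 mm to 6.5 N at half and 11 N fully open. It starts closed and springs shut if let go.
- tab (a point): Centre of the front face of the shutter's red tab (the face to push, perpendicular to the box's x axis). It moves with the shutter; closed, it is 30 mm behind the box's front edge and 172 mm above the table. The tab is 8 mm thick, 32 mm wide and 30 mm tall (154 to 184 mm above the table). The shutter plate's top is at 154.5 mm.
- bowl: White ceramic bowl, 90 mm across the rim and 45 mm tall, standing loose on the back of the proofing box's lid, to be left alone. Origin at the centre of its underside.
- basin: Steel basin lying upside down on the table, 120 mm across and 58 mm tall, to be left alone. Origin at the centre of its underside.
- jar: Amber glass jar with red lid, 56 mm across and 75 mm tall, loose on the table between crate and box, to be left alone. Origin at the centre of its underside.
Not all that is in view belongs to the job. What is shaped like the pin but green, pink or turquoise is not meant.

How it is judged:
By the outcome, as a careful person would: the job done as asked, in the order asked, and still so for the second after the job is handed in, while the arm keeps its last pose, push and grip.
It also fails if it takes over 51 s, if anything falls off the work surface, if the arm or the gripper's body presses on something with over 40 N, if the wrist force passes 120 N, or if a joint passes its speed limit or range.

## Working session

There is one attempt and no reset: what is moved stays moved. The work goes in short steps, each a Python script; the robot and the scene stay as the last script left them, time stands still between calls to the robot, and variables do not carry over. Pictures are saved under pics/ and viewed, about 8 in all and at most 12, crops included, and the job is handed in when it is done.

```bash
ls; mkdir -p pics
python3 - <<'E'
from workcell import manip, kinematics, imaging, monitor
import cv2,numpy as np
for n in("scene","top"):
    p,d=imaging.grab_frame(n); cv2.imwrite(f"pics/{n}0.png",p); np.save(f"pics/{n}0.npy",d)
    m=imaging.camera_model(n); print(n,m)
print(monitor.get_t(),monitor.get_tcp_rot(),manip.pinch_z)
E
```

```text
pics
scene {'vertical_fov': 44.51967026245471, 'cx': 276.65689688525276, 'cy': 201.80670648404492, 'distortion': array([-0.09110757,  0.        ,  0.        ,  0.        ,  0.        ]), 'R': array([[-0.80815554,  0.58887024, -0.0107921 ],
       [ 0.44393249,  0.59699914, -0.66821851],
       [-0.38705112, -0.54481545, -0.74388679]]), 't': array([ 0.47309799, -0.05717208,  1.63013471])}
top {'vertical_fov': 47.83537514401594, 'cx': 279.54915934100677, 'cy': 205.2080955456883, 'distortion': array([-0.1412722,  0.       ,  0.       ,  0.       ,  0.       ]), 'R': array([[-0.01885618, -0.99981492,  0.00381764],
       [-0.99146509,  0.01820578, -0.12909501],
       [ 0.12900161, -0.00621929, -0.99162488]]), 't': array([-0.12924767,  0.49651035,  1.33665665])}
0.1 [-2.50268225e+00  1.89653193e+00  2.25155996e-03] -0.0188
```

View pics/top0.png

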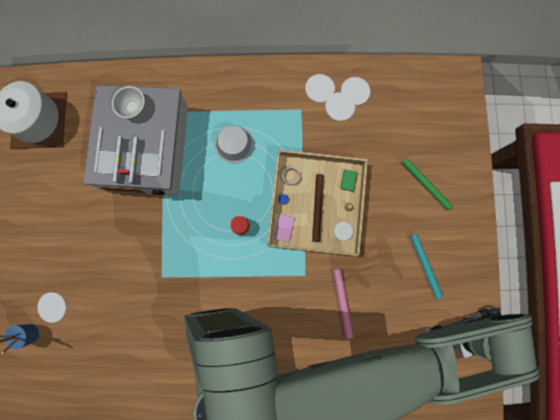

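View pics/scene0.png

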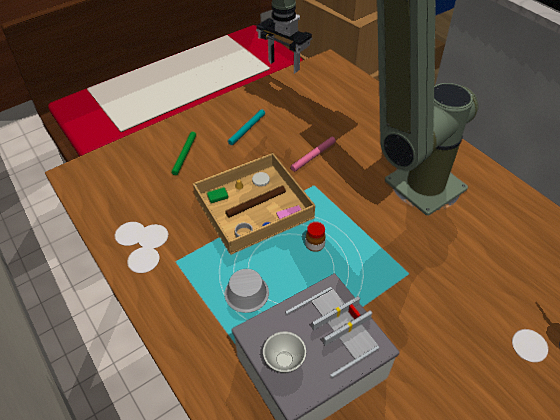

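Top view: the dark pin is at about (318,208), nearly along world x. The box is on the left, with the red tab at about (123,171), yellow bands at (117,160) and (134,160), and its front facing the robot. The jar is at (240,226) and the basin at (233,142). The scene view agrees. Next I'll get positions.

```bash
cat > h.py <<'E'
from workcell import manip, kinematics, imaging, monitor
import cv2,numpy as np
from scipy.spatial.transform import Rotation as Rot
def K(m):
    f=210/np.tan(np.radians(m["vertical_fov"])/2); return np.array([[f,0,m["cx"]],[0,f,m["cy"]],[0,0,1]])
def rays(m,px):
    u=cv2.undistortPoints(np.array(px,float).reshape(-1,1,2),K(m),m["distortion"])[:,0]
    return -m["R"].T@m["t"], np.c_[u,np.ones(len(u))]@m["R"]
def onz(m,px,z):
    c,r=rays(m,px); return c+r*((z-c[2])/r[:,2])[:,None]
def cloud(m,d):
    v,u=np.mgrid[:420,:560]; c,r=rays(m,np.c_[u.ravel(),v.ravel()]); return (c+r*d.reshape(-1,1)).reshape(420,560,3)
def proj(m,X):
    return cv2.projectPoints(np.array(X,float).reshape(-1,3),cv2.Rodrigues(m["R"])[0],m["t"],K(m),m["distortion"])[0][:,0]
def big(mask,n=1):
    c=cv2.findContours(mask.astype(np.uint8),cv2.RETR_EXTERNAL,cv2.CHAIN_APPROX_NONE)[0]
    return sorted(c,key=cv2.contourArea,reverse=True)[:n]
def roi(mask,x0,x1,y0,y1):
    o=np.zeros_like(mask); o[y0:y1,x0:x1]=mask[y0:y1,x0:x1]; return o
def rot(yaw): # tool down, jaw x axis at angle yaw in world
    x=np.array([np.cos(yaw),np.sin(yaw),0]); z=np.array([0,0,-1.]); return Rot.from_matrix(np.c_[x,np.cross(z,x),z]).as_rotvec()
E
python3 - <<'E'
from h import *
p=cv2.imread("pics/top0.png");d=np.load("pics/top0.npy");m=imaging.camera_model("top")
X=cloud(m,d);h=cv2.cvtColor(p,cv2.COLOR_BGR2HSV);H,S,V=h[...,0],h[...,1],h[...,2]
# pin
mk=roi(V<75,285,350,165,250);c=big(mk)[0];r=cv2.minAreaRect(c);b=cv2.boxPoints(r);b=onz(m,b,0.024);print("pin px",r);print(b.round(4),b.mean(0))
# lid
z=X[...,2];mk=roi((abs(z-.15)<.006)&(S<60),70,200,70,205);c=big(mk)[0];r=cv2.minAreaRect(c);b=onz(m,cv2.boxPoints(r),.15);print("lid",r);print(b.round(4))
# tab, bands
red=((H<8)|(H>172))&(S>130)&(V>80)
c=big(roi(red,105,145,155,185))[0].reshape(-1,2);print("tab top",onz(m,[c.mean(0)],.18),c.min(0),c.max(0))
yel=(H>20)&(H<35)&(S>120)&(V>120)
for c in big(roi(yel,105,145,150,170),3): print("yel",c.reshape(-1,2).mean(0),onz(m,[c.reshape(-1,2).mean(0)],.182))
w=roi((abs(z-.182)<.006),105,145,125,190)
for c in big(w,3): r=cv2.minAreaRect(c);print("wall",r,onz(m,cv2.boxPoints(r),.182).round(4).tolist())
c=big(roi(red,225,255,210,240))[0];print("jar",onz(m,[cv2.minEnclosingCircle(c)[0]],.075))
mk=roi(abs(z-.058)<.006,210,255,120,165);c=big(mk)[0];print("basin",onz(m,[cv2.minEnclosingCircle(c)[0]],.058))
mk=roi(z>.18,105,150,75,122);c=big(mk)[0];print("bowl",onz(m,[cv2.minEnclosingCircle(c)[0]],.195))
E
```

```text
pin px ((317.9396667480469, 208.02586364746094), (7.16408634185791, 65.82738494873047), 3.3664603233337402)
[[ 0.3902 -0.2315  0.024 ]
 [ 0.5828 -0.2482  0.024 ]
 [ 0.5812 -0.2692  0.024 ]
 [ 0.3885 -0.2521  0.024 ]] [ 0.48565781 -0.25024517  0.024     ]
lid ((131.66700744628906, 136.27423095703125), (88.07241821289062, 103.2274169921875), 5.52754020690918)
[[0.5484 0.3968 0.15  ]
 [0.8438 0.384  0.15  ]
 [0.8078 0.1305 0.15  ]
 [0.5199 0.1525 0.15  ]]
tab top [[0.573039   0.27553314 0.18      ]] [118 169] [128 173]
yel [133.66666667 160.33333333] [[0.60119255 0.245628   0.182     ]]
yel [117.2 159.2] [[0.60550483 0.29069032 0.182     ]]
wall ((124.7743911743164, 158.53048706054688), (19.988109588623047, 47.04383087158203), 6.340191841125488) [[0.5475, 0.3022, 0.182], [0.6746, 0.2927, 0.182], [0.6667, 0.2378, 0.182], [0.5404, 0.2481, 0.182]]
jar [[ 0.4360565  -0.02495925  0.075     ]]
basin [[ 0.68430772 -0.00403777  0.058     ]]
bowl [[0.75953792 0.26385874 0.195     ]]
```

Run:
```python
from h import *
for s in(1,-1):
    for P in([.48,-.249,.2],[.5,.28,.2]): print(s,P,kinematics.ik(P,rot(s*np.pi/2-.087)))
manip.grip(.04)
q=monitor.get_joint_pos()
best=min((1,-1),key=lambda s:abs(kinematics.ik([.48,-.249,.2],rot(s*np.pi/2-.087))[5]))
print("s",best)
manip.goto([.476,-.249,.2],rot(best*np.pi/2-.087))
m=imaging.camera_model("wrist");p,d=imaging.grab_frame("wrist");cv2.imwrite("pics/w1.png",p);np.save("pics/w1.npy",d)
import pickle;pickle.dump(m,open("pics/w1.pkl","wb"))
print(monitor.get_t(),monitor.get_tcp_pos(),monitor.get_width())
```

```text
1 [0.48, -0.249, 0.2] [-6.38628675e-01  1.38658012e-01  1.63217784e+00 -4.44089210e-16
  1.37075680e+00 -2.12242500e+00]
1 [0.5, 0.28, 0.2] [ 3.59495192e-01  2.06896693e-01  1.55263264e+00 -4.44089210e-16
  1.38206332e+00 -1.12430114e+00]
-1 [0.48, -0.249, 0.2] [-0.63862867  0.13865801  1.63217784  0.          1.3707568   1.01916765]
-1 [0.5, 0.28, 0.2] [0.35949519 0.20689669 1.55263264 0.         1.38206332 2.01729152]
s -1
2.725 [ 0.47567781 -0.24994826  0.2000485 ] 0.03990184051234281
```

View pics/w1.png

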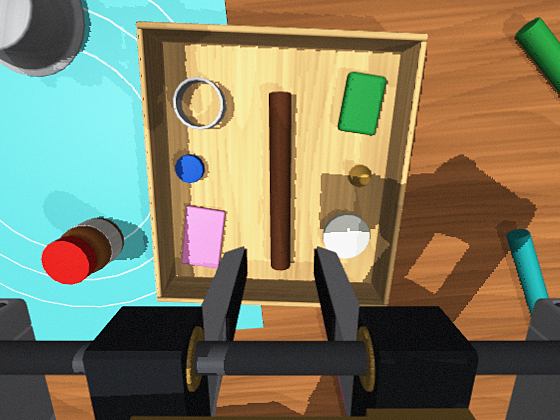

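The wrist view shows the pin clear, spanning (281,92) to (280,270). Its nearest neighbours are about 35 mm away, at the pink scraper (205,237) and the white disc (347,237). Next: refine the pin position, grasp and lift.

Run:
```python
from h import *
import pickle
m=pickle.load(open("pics/w1.pkl","rb"));p=cv2.imread("pics/w1.png");h=cv2.cvtColor(p,cv2.COLOR_BGR2HSV)
mk=roi(h[...,2]<105,262,300,80,280);c=big(mk)[0];r=cv2.minAreaRect(c);b=onz(m,cv2.boxPoints(r),.022)
print(r);print(b.round(4));e=sorted(b,key=lambda a:a[0]);A=(e[0]+e[1])/2;B=(e[2]+e[3])/2
u=(B-A)[:2];L=np.linalg.norm(u);u/=L;yaw=np.arctan2(u[1],u[0]);C=((A+B)/2)[:2];print("C",C,"yaw",yaw,"L",L)
G=C-.012*u;R=rot(yaw-np.pi/2);print(G)
assert np.hypot(*(C-[.4857,-.2502]))<.012 and abs(yaw+.087)<.06
manip.move_l([*G,.06],R);manip.move_l([*G,.011],vel=.06)
print(monitor.get_tcp_pos(),monitor.get_contact_force())
manip.grip(.015,force=45);print("w",monitor.get_width(),monitor.get_contact_force())
manip.move_l([*G,.23],vel=.12)
print("w",monitor.get_width(),monitor.get_t(),monitor.get_tcp_pos())
```

```text
((280.6898498535156, 180.4761962890625), (177.1514434814453, 22.32172966003418), 89.19306945800781)
[[ 0.5862 -0.2471  0.022 ]
 [ 0.5844 -0.2701  0.022 ]
 [ 0.3836 -0.2572  0.022 ]
 [ 0.3856 -0.2302  0.022 ]]
C [ 0.4849658  -0.25115285] yaw -0.07415457992603552 L 0.20124977191876048
[ 0.47299878 -0.25026381]
[ 0.47333742 -0.25048245  0.01126792] [-0.29191542  0.49613805  0.19492166]
w 0.02310709906935327 [-0.39953346  0.78083026  1.48448602]
w 0.023059581518926973 7.175 [ 0.47256999 -0.24996011  0.22910722]
```

Run:
```python
from h import *
import pickle
R=rot(-.074-np.pi/2)
manip.move_l([.46,-.25,.28],vel=.2)
manip.goto([.41,.286,.28],R)
m=imaging.camera_model("wrist");p,d=imaging.grab_frame("wrist");cv2.imwrite("pics/w2.png",p);np.save("pics/w2.npy",d)
pickle.dump(m,open("pics/w2.pkl","wb"))
print(monitor.get_t(),monitor.get_tcp_pos(),monitor.get_width(),monitor.get_contact_force())
```

```text
9.575 [0.41055198 0.28525796 0.27988745] 0.022865374020279747 [ 0.18972476 -0.50132977  0.27854816]
```

View pics/w2.png

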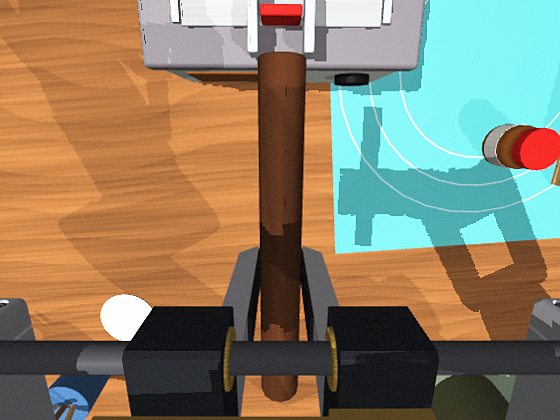

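The pin is held straight, with its front end at about (283,55). The tab is at (281,13) and the channel mouth spans columns 257–304. I'll back off once to see the whole channel.

Run:
```python
from h import *
import pickle
manip.move_l([.36,.289,.36],vel=.2)
manip.pause(.3)
m=imaging.camera_model("wrist");p,d=imaging.grab_frame("wrist");cv2.imwrite("pics/w3.png",p);np.save("pics/w3.npy",d)
pickle.dump(m,open("pics/w3.pkl","wb"))
cv2.imwrite("pics/w3c.png",cv2.resize(p[:200,130:430],None,fx=2.6,fy=2.6,interpolation=cv2.INTER_CUBIC))
print(monitor.get_t(),monitor.get_tcp_pos(),monitor.get_tcp_rot())
h=cv2.cvtColor(p,cv2.COLOR_BGR2HSV);H,S,V=h[...,0],h[...,1],h[...,2]
red=((H<8)|(H>172))&(S>150)&(V>110);red=roi(red,180,380,0,150)
for c in big(red,2): print("red",cv2.boundingRect(c),onz(m,[c.reshape(-1,2).mean(0)],.184))
yel=roi((H>20)&(H<35)&(S>130)&(V>120),180,380,0,150)
for c in big(yel,3): q=c.reshape(-1,2);print("yel",cv2.boundingRect(c),onz(m,[q.mean(0)],.182))
X=cloud(m,d);w=roi(abs(X[...,2]-.182)<.005,180,380,0,180)
for c in big(w,3): print("wall",cv2.boundingRect(c),onz(m,cv2.boxPoints(cv2.minAreaRect(c)),.182).round(4).tolist())
```

```text
10.55 [0.35999555 0.28874345 0.35897528] [ 2.13596596e+00 -2.30114010e+00 -7.14937151e-04]
wall (299, 0, 9, 13) [[0.5506, 0.2561, 0.182], [0.5501, 0.2484, 0.182], [0.5399, 0.2489, 0.182], [0.5404, 0.2567, 0.182]]
wall (254, 0, 8, 13) [[0.5539, 0.2992, 0.182], [0.5534, 0.2925, 0.182], [0.5432, 0.2935, 0.182], [0.5437, 0.3002, 0.182]]
```

View pics/w3c.png

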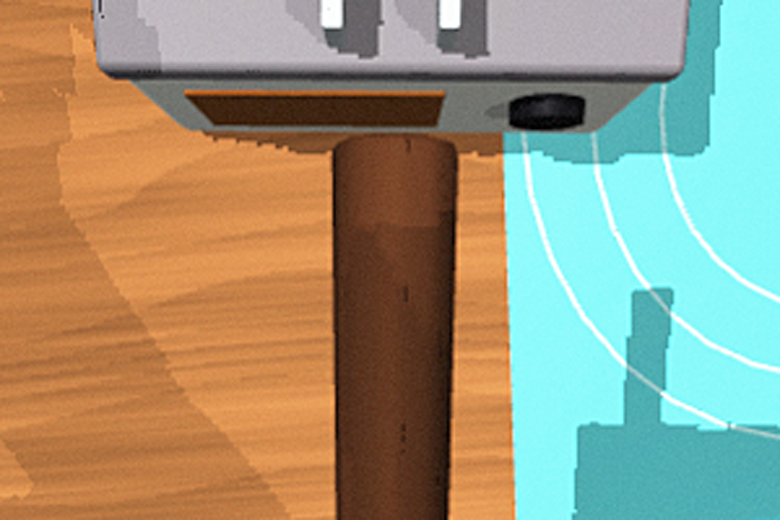

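Run:
```python
from h import *
import pickle
for n,tcp in(("w2",[.41055,.28526,.27989]),("w3",[.36,.28874,.35898])):
    m=pickle.load(open(f"pics/{n}.pkl","rb"));p=cv2.imread(f"pics/{n}.png");h=cv2.cvtColor(p,cv2.COLOR_BGR2HSV)
    mk=roi((h[...,2]<130)&(h[...,1]>90)&(h[...,0]<20),250,312,(58 if n=="w3" else 60),240)
    ed=[]
    for v in range(80,230,10):
        q=np.where(mk[v])[0]
        if len(q): ed.append((v,q.min(),q.max()))
    E=np.array(ed,float);z=tcp[2]+.007
    L=onz(m,E[:,[1,0]],z);Rr=onz(m,E[:,[2,0]],z);C=(L+Rr)/2
    f=np.polyfit(C[:,0],C[:,1],1);print(n,"pin slope",f[0],"y at x=tcp",np.polyval(f,tcp[0])-tcp[1],"width",np.median(abs(L-Rr)[:,1]), "resid",np.std(C[:,1]-np.polyval(f,C[:,0])))
    r=55 if n=="w2" else 54
    print("end", (onz(m,[[282,r]],z+.006)-tcp).round(4))
    print("tips proj", proj(m,[np.array(tcp)+[0,0,0]]))
print("lid edge",onz(m,[[171.5,28.5],[389.6,29.6]],.150))
m=pickle.load(open("pics/w2.pkl","rb"));p=cv2.imread("pics/w2.png");h=cv2.cvtColor(p,cv2.COLOR_BGR2HSV);H,S,V=h[...,0],h[...,1],h[...,2]
c=big(roi(((H<8)|(H>172))&(S>150)&(V>160),240,320,0,40))[0].reshape(-1,2);print("tab",c.min(0),c.max(0),onz(m,[[c[:,0].min(),c[:,1].min()],[c[:,0].max(),c[:,1].min()]],.184))
d=np.load("pics/w2.npy");X=cloud(m,d)
for c in big(roi(abs(X[...,2]-.182)<.004,180,380,0,70),4): print("wall",cv2.boundingRect(c),onz(m,cv2.boxPoints(cv2.minAreaRect(c)),.182).round(4).tolist())
cv2.imwrite("pics/w2c.png",cv2.resize(p[:90,200:360],None,fx=4.8,fy=4.8))
```

```text
w2 pin slope -0.07482164105037348 y at x=tcp -0.00016647361072957834 width 0.02305813885533603 resid 0.0005461228996850431
end [[ 0.1109 -0.0092  0.013 ]]
tips proj [[280.38019009 261.61622443]]
w3 pin slope -0.08309848141213998 y at x=tcp 0.0002357754814569235 width 0.02301359898837907 resid 0.00014009853992651684
end [[ 0.1113 -0.0093  0.013 ]]
tips proj [[280.12776768 261.83287101]]
lid edge [[0.54402064 0.39147683 0.15      ]
 [0.52541786 0.1584069  0.15      ]]
tab [260   4] [301  15] [[0.57645423 0.28790215 0.184     ]
 [0.57412689 0.2573846  0.184     ]]
wall (260, 4, 43, 15) [[0.5771, 0.288, 0.182], [0.5747, 0.2565, 0.182], [0.5653, 0.257, 0.182], [0.5677, 0.2888, 0.182]]
wall (304, 0, 12, 53) [[0.5417, 0.2571, 0.182], [0.5773, 0.2541, 0.182], [0.5765, 0.2461, 0.182], [0.5409, 0.2488, 0.182]]
wall (247, 0, 12, 53) [[0.5805, 0.2979, 0.182], [0.5801, 0.29, 0.182], [0.5444, 0.2922, 0.182], [0.5448, 0.3004, 0.182]]
```

View pics/w2c.png

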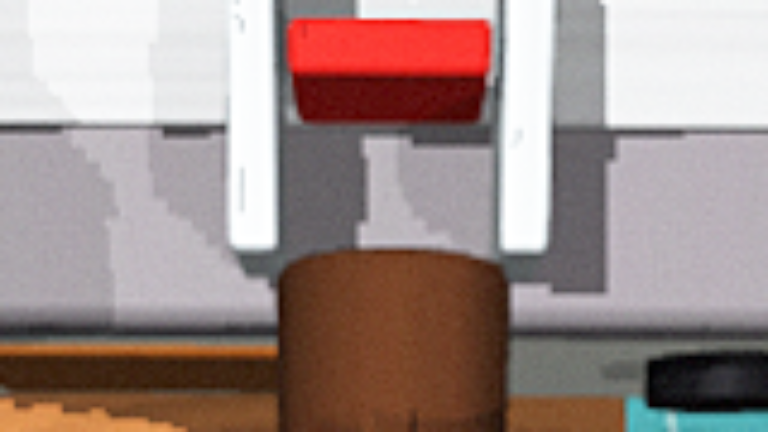

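The channel mouth centre is (0.543, 0.2747), its direction about -0.078 rad, and the tab face is at x≈0.568. The pin end sits about 112 mm ahead of the TCP. Now insert the pin and find first contact.

```bash
cat >> h.py <<'E'
YAW=-.078;U=np.array([np.cos(YAW),np.sin(YAW),0]);TAB=np.array([.568,.2728,0])
ZT=.166
def at(s,z=ZT): # TCP for pin end s metres past closed tab face
    return TAB+U*(s-.112)+[0,0,z]
RP=rot(-.075-np.pi/2)
def st():
    P=np.array(monitor.get_tcp_pos());F=np.array(monitor.get_contact_force())
    e=P-at(0); n=np.array([-U[1],U[0],0])
    print("t %.2f s %.4f lat %.4f dz %.4f F ax %.2f lat %.2f z %.2f w %.4f"%(monitor.get_t(),e@U,e@n,e[2],F@U,F@n,F[2],monitor.get_width()));return e@U,F@U
E
python3 - <<'E'
from h import *
manip.move_l(at(-.075,.30),RP,vel=.2)
manip.move_l(at(-.055),vel=.15);st()
manip.move_l(at(-.012),vel=.06);st()
for s in np.arange(-.009,.013,.003):
    manip.move_l(at(s),vel=.03);manip.pause(.1);a,f=st()
    if f<-1.5: break
E
```

```text
t 12.07 s -0.0542 lat 0.0005 dz 0.0013 F ax 0.10 lat -0.48 z 0.41 w 0.0230
t 12.93 s -0.0123 lat -0.0001 dz -0.0002 F ax 0.36 lat 0.64 z -0.55 w 0.0230
t 13.28 s -0.0091 lat 0.0000 dz 0.0000 F ax -0.22 lat -0.45 z -0.30 w 0.0229
t 13.63 s -0.0060 lat -0.0000 dz -0.0000 F ax -0.04 lat 0.67 z -0.52 w 0.0230
t 13.98 s -0.0030 lat -0.0000 dz -0.0000 F ax -0.63 lat 0.85 z -1.56 w 0.0231
t 14.33 s -0.0004 lat -0.0000 dz -0.0002 F ax -1.86 lat 1.19 z -0.36 w 0.0226
```

Run:
```python
from h import *
for s in (.01,.02,.027):
    manip.move_l(at(s),vel=.03);manip.pause(.3);st();st()
for n in("top","scene"):
    p,d=imaging.grab_frame(n);cv2.imwrite(f"pics/{n}1.png",p)
a=cv2.imread("pics/top1.png")[130:200,85:165];b=cv2.imread("pics/scene1.png")[275:345,300:380]
cv2.imwrite("pics/c1.png",np.hstack([cv2.resize(i,(400,350),interpolation=cv2.INTER_CUBIC) for i in(a,b)]))
```

```text
t 15.12 s 0.0098 lat -0.0001 dz -0.0001 F ax -3.47 lat 0.21 z -1.77 w 0.0228
t 15.12 s 0.0098 lat -0.0001 dz -0.0001 F ax -3.47 lat 0.21 z -1.77 w 0.0228
t 15.90 s 0.0199 lat -0.0000 dz -0.0000 F ax -4.40 lat 0.22 z -0.38 w 0.0230
t 15.90 s 0.0199 lat -0.0000 dz -0.0000 F ax -4.40 lat 0.22 z -0.38 w 0.0230
t 16.58 s 0.0264 lat -0.0001 dz -0.0002 F ax -5.60 lat 0.57 z -1.03 w 0.0231
t 16.58 s 0.0264 lat -0.0001 dz -0.0002 F ax -5.60 lat 0.57 z -1.03 w 0.0231
```

View pics/c1.png

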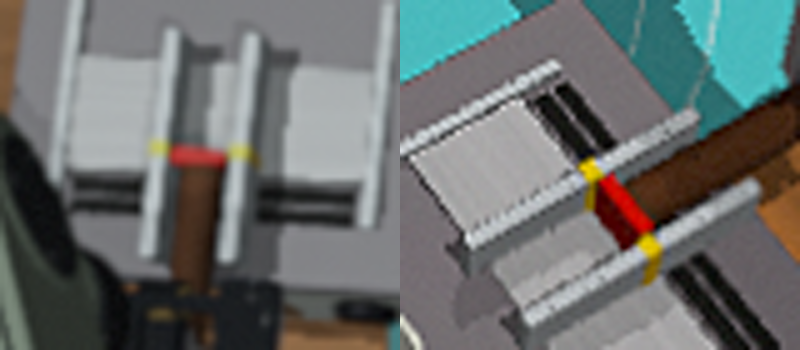

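The tab now stands just short of the yellow bands, and the vent is visible in front of the plate. I'll push the last few millimetres and measure the tab against the bands in both views.

```bash
cat >> h.py <<'E'
def check(n,box):
    p,d=imaging.grab_frame(n);m=imaging.camera_model(n);p4=cv2.resize(p,None,fx=4,fy=4,interpolation=cv2.INTER_CUBIC)
    h=cv2.cvtColor(p4,cv2.COLOR_BGR2HSV);H,S,V=h[...,0],h[...,1],h[...,2];b=[4*i for i in box]
    f=lambda c:np.mean(c.reshape(-1,2),0)/4-.375 if 0 else (lambda M:(np.array([M["m10"],M["m01"]])/M["m00"]+.5)/4-.5)(cv2.moments(c))
    r=f(big(roi(((H<8)|(H>172))&(S>140)&(V>110),*b))[0])
    ys=[f(c) for c in big(roi((H>20)&(H<35)&(S>110)&(V>110),*b),2)]
    T=onz(m,[r],.184)[0];Y=onz(m,ys,.182);print(n,"px",r.round(1),np.round(ys,1).tolist(),"tab-band along x: %.4f"%((T-Y.mean(0))@U), "tab s %.4f"%((T-TAB)@U-.004));return p
E
python3 - <<'E'
from h import *
check("top",(85,165,130,200));check("scene",(300,380,275,345))
manip.move_l(at(.030),vel=.02);manip.pause(.4);st()
a=check("top",(85,165,130,200));b=check("scene",(300,380,275,345))
cv2.imwrite("pics/c2.png",np.hstack([cv2.resize(i,(400,350),interpolation=cv2.INTER_CUBIC) for i in(a[130:200,85:165],b[275:345,300:380])]))
E
```

```text
top px [123.6 161.1] [[133.3, 160.1], [117.1, 159.1]] tab-band along x: -0.0046 tab s 0.0274
scene px [344.8 315.4] [[349.7, 325.8], [337.6, 310.4]] tab-band along x: -0.0053 tab s 0.0255
t 17.48 s 0.0292 lat -0.0001 dz -0.0002 F ax -6.21 lat -0.01 z -0.92 w 0.0230
top px [123.7 160.1] [[132.8, 160.1], [117.0, 159.1]] tab-band along x: -0.0018 tab s 0.0301
scene px [343.8 316.1] [[349.7, 325.8], [337.6, 308.7]] tab-band along x: -0.0011 tab s 0.0284
```

View pics/c2.png

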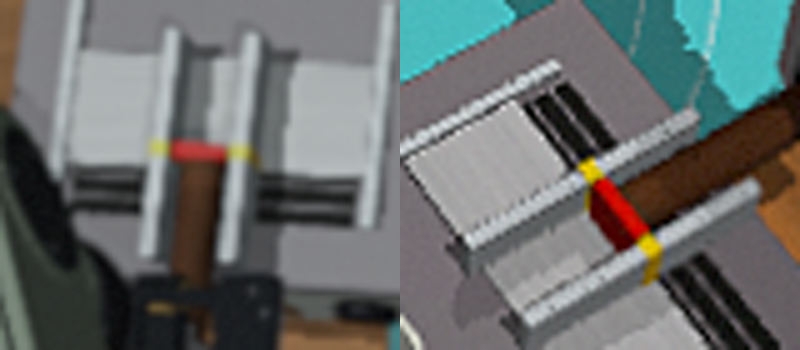

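Both views and the force (6.2 N) say about 1 mm short of half. One last millimetre, then check it holds still.

Run:
```python
from h import *
manip.move_l(at(.0312),vel=.02);manip.pause(.5);st()
check("top",(85,165,130,200));check("scene",(300,380,275,345))
manip.pause(1);st();check("top",(85,165,130,200));p=check("scene",(300,380,275,345));cv2.imwrite("pics/scene3.png",p)
m=imaging.camera_model("top");p,d=imaging.grab_frame("top");h=cv2.cvtColor(p,cv2.COLOR_BGR2HSV)
c=big(roi(((h[...,0]<8)|(h[...,0]>172))&(h[...,1]>130)&(h[...,2]>80),225,255,210,240));print("jar",onz(m,[cv2.minEnclosingCircle(c[0])[0]],.075) if c else "hidden")
```

```text
t 18.33 s 0.0302 lat -0.0001 dz -0.0003 F ax -7.11 lat -0.07 z -0.66 w 0.0230
top px [123.9 159.7] [[132.6, 160.0], [117.0, 159.1]] tab-band along x: -0.0008 tab s 0.0312
scene px [343.3 316.3] [[349.7, 325.8], [337.5, 308.7]] tab-band along x: 0.0000 tab s 0.0295
t 19.43 s 0.0302 lat -0.0001 dz -0.0003 F ax -6.39 lat -0.08 z 0.10 w 0.0228
top px [123.9 159.7] [[132.6, 160.0], [117.0, 159.1]] tab-band along x: -0.0007 tab s 0.0313
scene px [343.4 316.3] [[349.7, 325.8], [337.5, 308.7]] tab-band along x: 0.0000 tab s 0.0295
jar [[ 0.43661361 -0.02408992  0.075     ]]
```

View pics/scene3.png

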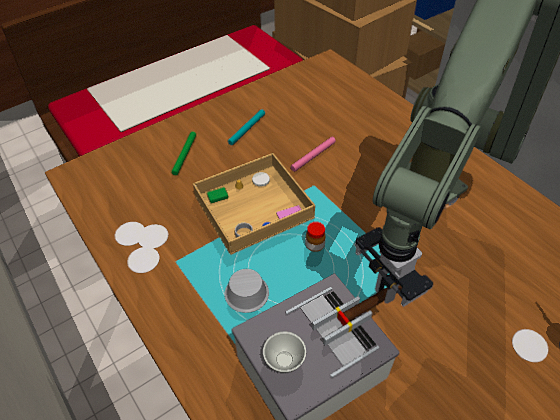

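The tab at (343,316) is level with the bands and steady. The bowl, basin and jar haven't moved, and the gripper is clear of the box.

```bash
python3 -c "
from h import *
manip.job_done();st()"
```

```text
the job is handed in; nothing more can be done
the job is handed in; nothing more can be done
```

I took the dark pin from the crate, slid its end into the channel and pushed the red tab slowly to the yellow marks. I handed the job in at about 19.4 s, with the pin still gripped and holding the shutter there.

**Shutter position:** in the last checks the tab was within 1 mm of the bands (0.0 mm in the scene view, -0.8 mm in the top view). It did not shift between two checks 1.1 s apart. The pin end had gone 30.2 mm past where I measured the closed tab face. I approached half from below in small steps, so the shutter never went well past it.

**Force and grip:** the axial force read 6.4–7.1 N against about 6.5 N expected at half. Sensor noise is roughly 0.7 N. The grip was steady at a 23 mm opening.

**Surroundings:** the jar measured within about 1 mm of where it started. The bowl and basin looked unmoved in the last picture, but I did not re-measure them. The gripper was clear of the box.

**Disagreements:** the two cameras differ by about 1.8 mm on the tab's absolute position (31.3 mm against 29.5 mm), within the 2 mm calibration. I could not read the state after handing in, because the interface closes then.

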